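# Sweep spilled dog biscuits into the pull-out tray and shut it

### The arm

A 6-joint arm with a two-finger parallel gripper is mounted at the origin on the work surface. World frame = base frame: x ahead of the robot, y to its left, z up, the work surface at z = 0. Lengths are in m, angles in rad, forces in N, time in s.
With the tool pointing down it reaches from about 0.35 to 0.95 m from the base axis. Payload 17.4 kg.
Tool frame: the origin (TCP) lies midway between the tips of the shut fingers; the grasp point (between the pads) lies 19 mm behind it; x points along the fingers, y is the direction in which the jaws open and shut, and the axes are right-handed (so a half turn about x gives the same grasp; the last joint's range is limited). The gripper opens to 93 mm and grips with 3 to 60 N. Pads are 15 mm wide; open, the fingers measure 128 mm over their backs; the gripper's body (75 mm by 188 mm) begins 65 mm behind the grasp point.
Start: joints at [-1.173, 0.116, 1.442, -0, 1.584, -0.038], TCP at [0.285, -0.612, 0.219] pointing down, gripper open.
Joint ranges: [-2.83, 2.83], [-0.83, 2.19], [0.07, 2.5], [-1.14, 4.28], [0.01, 3], [-2.97, 2.97]. Speed limits (rad/s): [1.89, 1.89, 2.22, 3.14, 3.14, 3.14].

### API

Orientations are given as a unit quaternion [w, x, y, z].
In Python, from station import readout, optics, ticket gives the robot as it stands.
- The arm moves only by the tool move_arm, never from a script. Its argument "commands" is a list of rows, each an object of numbers: "x", "y", "z": the shift along the tool's x, y, z in m; "spin": the turn about the tool's x in rad. In form: [{"x": .., "y": .., "z": .., "spin": ..}, ...]. A call has 1 to 10 rows; each row is the pose to reach, as a shift and turn from the pose measured when the call began, along the tool's axes at that moment; what a row does not reach only later rows make up. A row lasts 1/12 s, in which the tool goes at most 41.7 mm and 7.16 degrees, less where a joint would pass 70% of its speed; a pose out of reach is approached as far as the arm can. A call with a gripper value outside its range is refused whole. "hand" is the opening, from 0 (shut) to 1 (fully open), set as the call begins (left out, the last holds). The fingers move at their own pace and stop on an object; "force" is the grip in N (left out, the last holds). Time passes only in rows, so rows that repeat a pose let the fingers close. It gives the time, the measured TCP pose, the force and the opening at its end, in the units of the state.
- readout.state(): the state, without advancing time (a new reading comes with each control period).
- optics.grab_frame(name): name is "scene" or "side" or "wrist"; returns the picture (384x512x3 uint8, red, green, blue); there is no depth.
- optics.camera_params(name): a dict with "K" (3x3 intrinsics, pixels), "position" and "attitude" of the camera in the world; the wrist camera has in their place "T_tool_cam" (4x4, takes a point from camera to tool coordinates, whose origin is the TCP and whose axes are the tool frame's). Camera axes: x right, y up, looking along -z (the intrinsics and any distortion apply to the point x, -y, -z); pixel columns grow to the right and rows downward; lengths in m; the calibration is good to about 2 mm. A picture is of the moment at which its call begins: read the wrist's pose just before it. camera_params takes no time and is no camera call.
- ticket.job_done(): hands the job in, once; it reports no verdict.
The state is a dict: "t": time; "qpos": joint angles; "dq": joint speeds; "joint_torque": joint torques, N m; "tool_pos": TCP position; "orientation": TCP orientation; "force": force on the tool from outside, world axes, zero at the start; "moment": the same for the moment, N m; "gripper_width": opening from 0.0 (shut) to 1.0 (fully open).
Only numpy, scipy, OpenCV 4.12 (cv2) and the standard library are available. Lean on these libraries where they do the work, as an engineer would, in place of code of your own. Each camera call takes 0.05 s, during which the arm holds its last target.

### The job

Four dog biscuits have spilled on the aluminium shelf: sweep them forward off the shelf, over its front lip, so that all four drop into the pull-out tray that stands open below, sliding them along the shelf without picking any up or crushing them. Then push the tray fully home under the shelf, and leave the treat jar, the bowl, the clicker and the rubber ring where they stand.

Things in the scene. Friction and masses are not known exactly. Their poses are not given: they have to be found in the camera images.
- shelf: low brushed-aluminium shelf unit fixed on the bench, 300 mm deep (its x) x 520 mm wide (its y), flat top 85 mm above the bench. Origin: centre of its underside, at bench height. Its -x axis points out of its front, towards the robot's left (within about 10 degrees). A 20 mm high upstand runs along the back edge, x = +147 mm. The biscuits lie within x -95 to +45, y -80 to +80 mm
- lip (a point): middle of the shelf's front lip: the straight upper front edge, 85 mm above the bench, at the shelf's x = -150 mm, y = 0; axes as the shelf's. The lip's fascia hangs 23 mm down from it, and the tray slides in and out beneath
- tray (a joint): how far the pull-out tray is pulled out, m: 0 = fully home (hard stop), 0.15 = fully out; it starts open by 0.10 to 0.13. It slides along the shelf's -x axis with about 1.5 N of friction and stays where it is left
- tray_in (a point): centre of the tray's inner floor, 8 mm above the bench; moves with the tray, axes as the shelf's. Inside, the tray is 208 mm (x) x 252 mm (y), walls 46 mm above the floor. With the tray home this point is at the shelf's x = -40 mm, y = 0. When open, only the part between the lip and the tray's front wall (104 mm to -x of this point) is uncovered
- tray_pull (a point): middle of the rolled pull edge along the top of the tray's front panel, at its outermost face, 56 mm above the bench; 8 mm thick, 270 mm long along the shelf's y. The panel itself is 16 mm further back and reaches down to 4 mm above the bench. Moves with the tray; when home it is at the shelf's x = -168 mm, 18 mm in front of the lip
- biscuit0_mid (a point): bone-shaped tan dog biscuit, rigid and brittle (cracks at about 10 N of finger force), 49 mm long x 29 mm wide x 12 mm thick, about 14 g, lying flat on the shelf at the start; this point is its centre, 6 mm above its underside; x runs along its length, z is its thickness
- biscuit1_mid (a point): bone-shaped tan dog biscuit, rigid and brittle (cracks at about 10 N of finger force), 49 mm long x 29 mm wide x 12 mm thick, about 14 g, lying flat on the shelf at the start; this point is its centre, 6 mm above its underside; x runs along its length, z is its thickness
- biscuit2_mid (a point): bone-shaped tan dog biscuit, rigid and brittle (cracks at about 10 N of finger force), 49 mm long x 29 mm wide x 12 mm thick, about 14 g, lying flat on the shelf at the start; this point is its centre, 6 mm above its underside; x runs along its length, z is its thickness
- biscuit3_mid (a point): bone-shaped tan dog biscuit, rigid and brittle (cracks at about 10 N of finger force), 49 mm long x 29 mm wide x 12 mm thick, about 14 g, lying flat on the shelf at the start; this point is its centre, 6 mm above its underside; x runs along its length, z is its thickness
- jar: clear glass treat jar with a steel twist cap, 86 mm across and 124 mm tall, 0.55 kg, standing in one back corner of the shelf, not to be disturbed; origin at the centre of its underside
- bowl: yellow silicone bowl, 120 mm across the rim and 45 mm tall, in the other back corner, not to be disturbed; origin at the centre of its underside
- clicker: black plastic training clicker with a steel tongue, 56 x 34 x 18 mm, near one front corner of the shelf, not to be disturbed; origin at the centre of its underside, x along its length
- ring: teal rubber ring toy, 84 mm across, 50 mm hole, 18 mm high, lying flat near the other front corner, not to be disturbed; origin at the centre of its underside
Mind the look-alikes: they are no part of the job. What is shaped like the part that bears biscuit3_mid but yellow is not meant.

How it is judged:
By the outcome, as a careful person would: the job done as asked, in the order asked, and still so for the second after the job is handed in, with the robot touching nothing.
It also fails if it takes over 72 s, if anything falls off the work surface, if the arm or the gripper's body presses on something with over 40 N, if the wrist force passes 120 N, or if a joint passes its speed limit or range.

## Working session

There is one attempt and no reset: what is moved stays moved. The work goes in short steps, Python scripts to look and compute and a tool call to move; the robot and the scene stay as the last step left them, time stands still between calls to the robot, and variables do not carry over. Pictures are saved under pics/ and viewed, and the job is handed in when it is done.

Besides the shell and the picture viewer there is one more tool, called after "Emit:" by a JSON object that holds its "name" and its "arguments", one argument or row to a line. move_arm: Moves the arm, as the interface text tells. Its arguments: {"type":"object","properties":{"commands":{"type":"array"},"hand":{"type":"number"},"force":{"type":"number"}},"required":["commands"]}

```bash
mkdir -p pics
python3 - <<'E'
from station import readout, optics
import cv2,json
s=readout.state();print({k:s[k] for k in('t','tool_pos','orientation','force','gripper_width')})
for n in('scene','side','wrist'):
    cv2.imwrite(f'pics/{n}0.png',optics.grab_frame(n)[:,:,::-1]);print(n,optics.camera_params(n))
E
```

```text
{'t': 0.0, 'tool_pos': array([ 0.28484993, -0.61171361,  0.21790392]), 'orientation': array([-0.15244608, -0.69031283, -0.15327305,  0.69046054]), 'force': array([-0.03251902,  0.15029874,  0.16403126]), 'gripper_width': 1.0021347912006113}
scene {'K': array([[422.59671246,   0.        , 259.08168455],
       [  0.        , 422.59671246, 189.0348789 ],
       [  0.        ,   0.        ,   1.        ]]), 'position': array([ 1.0264418 , -0.39177632,  0.59939695]), 'attitude': array([0.81791012, 0.34844468, 0.18042721, 0.42077947])}
side {'K': array([[360.40025244,   0.        , 257.53900693],
       [  0.        , 360.40025244, 182.84222105],
       [  0.        ,   0.        ,   1.        ]]), 'position': array([ 0.48432083, -0.66163579,  0.53949057]), 'attitude': array([ 0.89329731,  0.44025297, -0.03330251, -0.08419131])}
wrist {'K': array([[326.47189534,   0.        , 258.43746908],
       [  0.        , 326.47189534, 194.73576168],
       [  0.        ,   0.        ,   1.        ]]), 'T_tool_cam': array([[-3.24635867e-04,  2.51204107e-01, -9.67934084e-01,
        -1.65307363e-01],
       [ 9.99997750e-01, -1.94740919e-03, -8.40793125e-04,
         1.05437981e-04],
       [-2.09617442e-03, -9.67932180e-01, -2.51202910e-01,
        -6.94429582e-02],
       [ 0.00000000e+00,  0.00000000e+00,  0.00000000e+00,
         1.00000000e+00]])}
```

View pics/scene0.png

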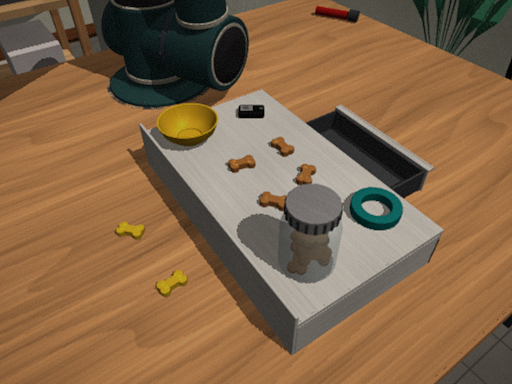

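View pics/side0.png

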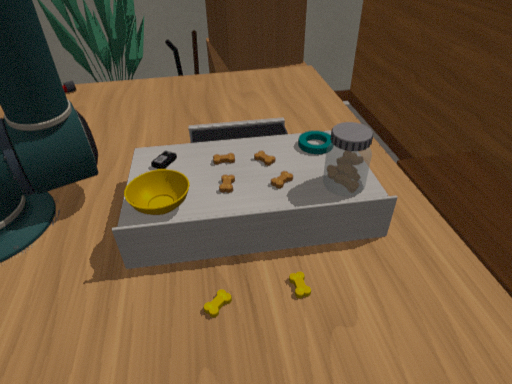

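View pics/wrist0.png

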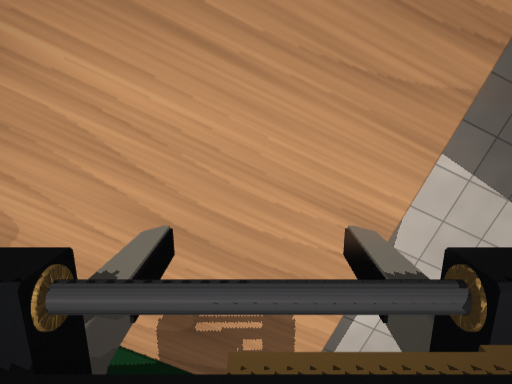

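The scene picture shows four tan biscuits on the shelf at about (282,146), (241,163), (305,173) and (272,200). The two yellow biscuits on the bench, (130,230) and (172,283), are look-alikes and I will leave them. The tray is open on the far side. Next I measure the positions.

```bash
cat > h.py <<'E'
import numpy as np,cv2
from scipy.spatial.transform import Rotation as R
from station import readout,optics
def q2R(q): return R.from_quat([q[1],q[2],q[3],q[0]]).as_matrix()
def cam(n,st=None):
    p=optics.camera_params(n);K=p['K']
    if n=='wrist':
        T=p['T_tool_cam'];A=q2R(st['orientation']);return K,A@T[:3,:3],np.array(st['tool_pos'])+A@T[:3,3]
    return K,q2R(p['attitude']),p['position']
def ray(c,uv):
    K,A,o=c;d=A@np.array([(uv[0]-K[0,2])/K[0,0],-(uv[1]-K[1,2])/K[1,1],-1]);return o,d/np.linalg.norm(d)
def onz(c,uv,z):
    o,d=ray(c,uv);return o+d*(z-o[2])/d[2]
def tri(c1,u1,c2,u2):
    o,d=ray(c1,u1);p,e=ray(c2,u2)
    s=np.linalg.lstsq(np.c_[d,-e],p-o,rcond=None)[0]
    a=o+d*s[0];b=p+e*s[1];return (a+b)/2,np.linalg.norm(a-b)
def proj(c,P):
    K,A,o=c;v=A.T@(np.array(P)-o);return np.array([K[0,0]*v[0]/-v[2]+K[0,2],K[1,1]*-v[1]/-v[2]+K[1,2]])
def blobs(im,lo,hi,amin=40):
    h=cv2.cvtColor(im,cv2.COLOR_RGB2HSV);m=cv2.inRange(h,np.array(lo),np.array(hi))
    n,l,s,c=cv2.connectedComponentsWithStats(m)
    return [(c[i].round(1),s[i,4],s[i,:4]) for i in range(1,n) if s[i,4]>amin],l
E
python3 - <<'E'
from h import *
for n,pts in(('scene',[(282,146),(241,163),(305,173),(270,200)]),('side',[(224,158),(227,183),(264,158),(282,179)])):
    im=cv2.imread(f'pics/{n}0.png')[:,:,::-1]
    h=cv2.cvtColor(im,cv2.COLOR_RGB2HSV)
    for p in pts: print(n,p,h[p[1],p[0]])
    for p in ((300,150),(340,180),(200,170),(240,150)): print('bg',h[p[1],p[0]])
    x0,y0=(140,80) if n=='scene' else (110,110)
    crop=im[y0:y0+200,x0:x0+300]
    cv2.imwrite(f'pics/{n}0c.png',cv2.resize(crop,(800,534),interpolation=cv2.INTER_CUBIC)[:,:,::-1])
E
```

```text
scene (282, 146) [ 13 177 148]
scene (241, 163) [ 14 190 138]
scene (305, 173) [ 14 182 146]
scene (270, 200) [ 13 179 147]
bg [ 18  26 179]
bg [ 16  26 185]
bg [ 18  26 177]
bg [ 16  25 175]
side (224, 158) [ 16 174 113]
side (227, 183) [ 16 177 144]
side (264, 158) [ 16 176 113]
side (282, 179) [ 17 182 140]
bg [ 18  32 105]
bg [16 75 78]
bg [ 13  22 161]
bg [ 17  22 160]
```

View pics/scene0c.png

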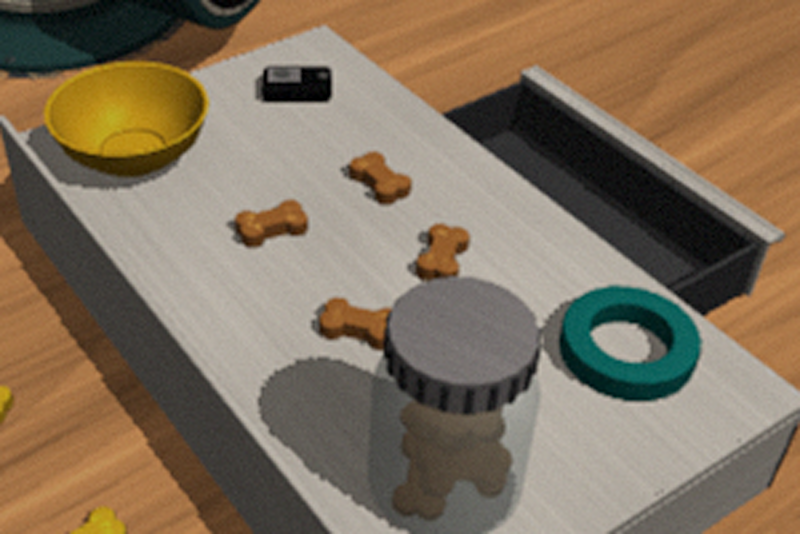

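View pics/side0c.png

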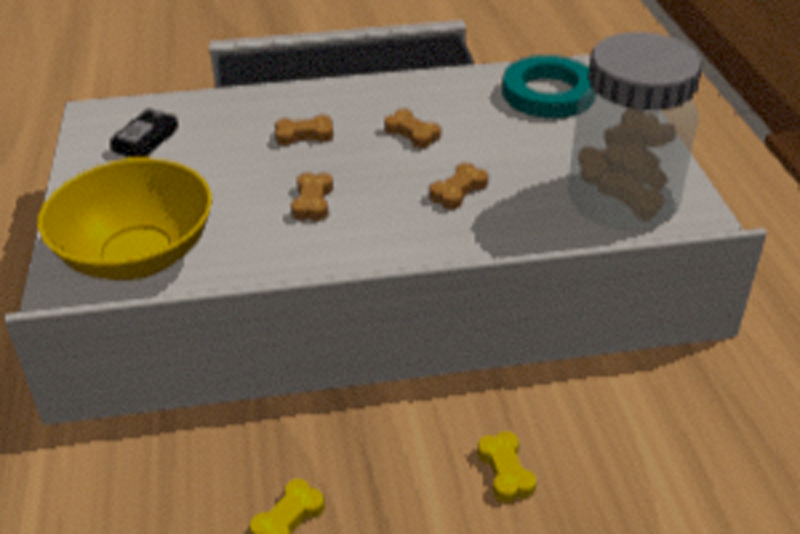

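Run:
```python
from h import *
from scipy.optimize import least_squares
S=cam('scene');D=cam('side')
B={}
for n,c in(('scene',S),('side',D)):
    im=cv2.imread(f'pics/{n}0.png')[:,:,::-1]
    b,l=blobs(im,(8,130,60),(19,255,220),60)
    for x in b:
        X=onz(c,x[0],.091)
        if x[1]<600 and 0.2<X[0]<1: print(n,x[0],x[1],X.round(4)); B.setdefault(n,[]).append(x[0])
for u in B['scene']:
    for v in B['side']:
        P,e=tri(S,u,D,v)
        if e<.006 and .06<P[2]<.12: print('tri',u,v,P.round(4),e.round(4))
f=lambda n,p:(p[0]*.375+(140 if n=='scene' else 110),p[1]*.375+(80 if n=='scene' else 110))
for nm,n,p,z in [('frontleft','scene',(325,28),.085),('frontleft','side',(68,102),.085),('frontR','scene',(800,400),.085),
 ('backL top','scene',(5,122),.105),('backL','side',(8,318),.105),('backR','side',(762,233),.105),
 ('clicker','scene',(296,86),.103),('clicker','side',(145,131),.103),('ring','scene',(630,332),.103),('ring','side',(547,82),.103),
 ('pullL','scene',(530,70),.056),('pullR','scene',(780,238),.056),('pullL','side',(212,45),.056),('pullR','side',(464,27),.056),
 ('bowl','side',(127,215),.13),('jar cap','side',(645,60),.209),('jarcap','scene',(462,335),.209)]:
    uv=f(n,p);print(nm,n,np.round(uv,1),onz(S if n=='scene' else D,uv,z).round(4))
```

```text
scene [282.6 145.9] 217 [0.5222 0.023  0.091 ]
scene [241.6 162.9] 271 [ 0.5182 -0.0702  0.091 ]
scene [305.7 173.7] 246 [0.6107 0.0071 0.091 ]
scene [272.2 200.1] 286 [ 0.6292 -0.0823  0.091 ]
side [264.2 157.8] 158 [ 6.137e-01 -1.000e-04  9.100e-02]
side [223.8 158.3] 158 [0.5246 0.0162 0.091 ]
side [281.5 179.3] 195 [ 0.6332 -0.0856  0.091 ]
side [226.6 183.5] 193 [ 0.5203 -0.0772  0.091 ]
tri [282.6 145.9] [223.8 158.3] [0.524  0.0209 0.0904] 0.0045
tri [241.6 162.9] [226.6 183.5] [ 0.5197 -0.0721  0.0899] 0.0048
tri [305.7 173.7] [264.2 157.8] [0.6133 0.004  0.0912] 0.0052
tri [272.2 200.1] [281.5 179.3] [ 0.6323 -0.0853  0.0929] 0.0036
frontleft scene [261.9  90.5] [0.3235 0.1165 0.085 ]
frontleft side [135.5 148.2] [0.323  0.1107 0.085 ]
frontR scene [440. 230.] [0.8341 0.0988 0.085 ]
backL top scene [141.9 125.8] [ 0.32   -0.1776  0.105 ]
backL side [113.  229.2] [ 0.3143 -0.1842  0.105 ]
backR side [395.8 197.4] [ 0.8237 -0.2002  0.105 ]
clicker scene [251.  112.2] [0.4054 0.0293 0.103 ]
clicker side [164.4 159.1] [0.3956 0.021  0.103 ]
ring scene [376.2 204.5] [0.7456 0.0426 0.103 ]
ring side [315.1 140.8] [0.7403 0.0285 0.103 ]
pullL scene [338.8 106.2] [0.4455 0.2498 0.056 ]
pullR scene [432.5 169.2] [0.7161 0.244  0.056 ]
pullL side [189.5 126.9] [0.4511 0.2445 0.056 ]
pullR side [284.  120.1] [0.7161 0.2289 0.056 ]
bowl side [157.6 190.6] [ 0.3912 -0.1242  0.13  ]
jar cap side [351.9 132.5] [ 0.7522 -0.1249  0.209 ]
jarcap scene [313.2 205.6] [ 0.76   -0.1173  0.209 ]
```

```bash
cat >> h.py <<'E'
n=np.array([.035,1,0]);n/=np.linalg.norm(n);sy=np.array([n[1],-n[0],0])
def delta(target,st=None):
    st=st or readout.state();A=q2R(st['orientation']);return (A.T@(np.array(target)-st['tool_pos'])).round(4)
def spinneed(st=None):
    st=st or readout.state();A=q2R(st['orientation']);v=A.T@sy;a=np.arctan2(v[2],v[1]);return a,(a-np.pi*np.sign(a))
E
python3 - <<'E'
from h import *
s=readout.state();print(q2R(s['orientation']).round(3),s['qpos'],spinneed(),delta([.524,-.03,.25]))
E
```

```text
[[-0.     0.422 -0.907]
 [ 0.001 -0.907 -0.422]
 [-1.    -0.001 -0.   ]] [-1.17278543e+00  1.16370108e-01  1.44209838e+00 -1.36861542e-05
  1.58404519e+00 -3.78217752e-02] (np.float64(-1.0999782733995411), np.float64(2.0416143801902518)) [-0.0315 -0.4265 -0.4624]
```

Emit:
{"name": "move_arm", "arguments": {
  "commands": [
    {"x": -0.03, "y": -0.427, "z": -0.462, "spin": -1.1},
    {"x": -0.03, "y": -0.427, "z": -0.462, "spin": -1.1},
    {"x": -0.03, "y": -0.427, "z": -0.462, "spin": -1.1},
    {"x": -0.03, "y": -0.427, "z": -0.462, "spin": -1.1},
    {"x": -0.03, "y": -0.427, "z": -0.462, "spin": -1.1},
    {"x": -0.03, "y": -0.427, "z": -0.462, "spin": -1.1},
    {"x": -0.03, "y": -0.427, "z": -0.462, "spin": -1.1},
    {"x": -0.03, "y": -0.427, "z": -0.462, "spin": -1.1},
    {"x": -0.03, "y": -0.427, "z": -0.462, "spin": -1.1},
    {"x": -0.03, "y": -0.427, "z": -0.462, "spin": -1.1}
  ],
  "hand": 0.2
}}

```text
t: 0.98
tool_pos: [0.4428, -0.2248, 0.2385]
orientation: [0.493, 0.507, 0.493, -0.507]
force: [0.5, -0.4, -0.5]
gripper_width: 0.331
```

Run:
```python
from h import *
s=readout.state();print(s['t'],s['tool_pos'],s['gripper_width'],spinneed(),delta([.522,-.10,.25]))
cv2.imwrite('pics/w1.png',optics.grab_frame('wrist')[:,:,::-1])
```

```text
0.9833 [ 0.4428449  -0.22482487  0.23850795] 0.3311280257682596 (np.float64(0.006708492015037832), np.float64(-3.1348841615747554)) [-0.0114  0.0756 -0.127 ]
```

View pics/w1.png

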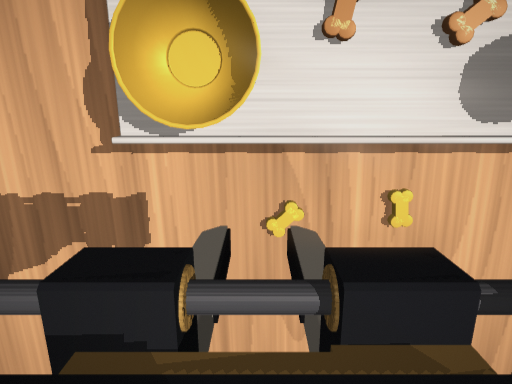

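Emit:
{"name": "move_arm", "arguments": {
  "commands": [
    {"x": -0.01, "y": 0.128, "z": -0.13, "spin": 0.007},
    {"x": -0.01, "y": 0.128, "z": -0.13, "spin": 0.007},
    {"x": -0.01, "y": 0.128, "z": -0.13, "spin": 0.007},
    {"x": -0.01, "y": 0.128, "z": -0.13, "spin": 0.007},
    {"x": -0.01, "y": 0.128, "z": -0.13, "spin": 0.007},
    {"x": -0.01, "y": 0.128, "z": -0.13, "spin": 0.007},
    {"x": -0.01, "y": 0.128, "z": -0.13, "spin": 0.007}
  ]
}}

```text
t: 1.62
tool_pos: [0.5773, -0.0926, 0.249]
orientation: [0.491, 0.509, 0.492, -0.508]
force: [-0.3, -0.1, -0.7]
gripper_width: 0.198
```

Run:
```python
from h import *
s=readout.state();print(s['t'],s['tool_pos'],s['gripper_width'],spinneed())
im=optics.grab_frame('wrist');cv2.imwrite('pics/w2.png',im[:,:,::-1])
c=cam('wrist',s)
b,l=blobs(im,(8,130,60),(19,255,220),150)
for x in b:
    X=onz(c,x[0],.091)
    if x[1]<3000 and x[1]>250:
        ys,xs=np.where(l==l[int(x[0][1]),int(x[0][0])]);P=np.array([onz(c,(a,d),.091)[:2] for a,d in zip(xs[::3],ys[::3])])
        w,v=np.linalg.eigh(np.cov(P.T));print(x[0],x[1],X.round(4),'ext',P.min(0).round(3),P.max(0).round(3),'axis',v[:,1].round(2))
```

```text
1.6167 [ 0.57734057 -0.09261079  0.24895687] 0.19779007005745705 (np.float64(-0.0001263814848370333), np.float64(3.141466272104956))
[195.6  64.3] 1313 [0.5231 0.0199 0.091 ] ext [0.499 0.006] [0.547 0.034] axis [-1.    0.05]
[200.4 162.8] 1051 [ 0.5204 -0.0721  0.091 ] ext [ 0.503 -0.098] [ 0.538 -0.048] axis [0.25 0.97]
[321.8 164.2] 399 [ 0.6415 -0.0775  0.091 ] ext [ 0.625 -0.086] [ 0.658 -0.064] axis [-1.   -0.03]
[  6.3 261.4] 412 [ 0.3027 -0.1721  0.091 ] ext [ 0.292 -0.192] [ 0.316 -0.147] axis [0.2  0.98]
[211.9 298.2] 471 [ 0.5215 -0.224   0.091 ] ext [ 0.514 -0.266] [ 0.53  -0.184] axis [0.11 0.99]
[305.6 296.3] 352 [ 0.6257 -0.2251  0.091 ] ext [ 0.259 -0.35 ] [0.872 0.079] axis [-1.    0.02]
[ 20.4 350. ] 1281 [ 0.2938 -0.2844  0.091 ] ext [ 0.265 -0.318] [ 0.358 -0.239] axis [0.68 0.74]
[464.  351.1] 427 [ 0.8106 -0.3029  0.091 ] ext [ 0.259 -0.35 ] [0.872 0.079] axis [-1.    0.02]
[500.3 353.7] 623 [ 0.8534 -0.3079  0.091 ] ext [ 0.84  -0.337] [ 0.87  -0.257] axis [-0.09  1.  ]
```

View pics/w2.png

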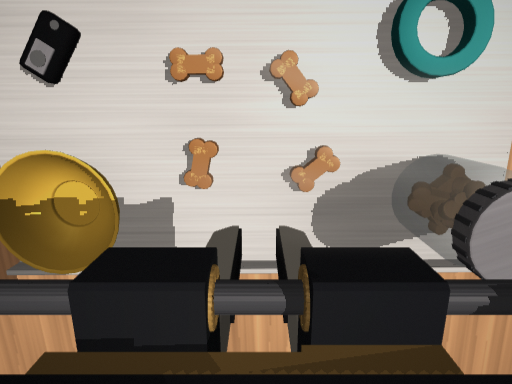

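Emit:
{"name": "move_arm", "arguments": {
  "commands": [
    {"x": 0.0, "y": -0.057, "z": -0.069},
    {"x": 0.0, "y": -0.057, "z": -0.069},
    {"x": 0.0, "y": -0.057, "z": -0.069},
    {"x": 0.03, "y": -0.057, "z": -0.069},
    {"x": 0.06, "y": -0.057, "z": -0.069},
    {"x": 0.09, "y": -0.057, "z": -0.069},
    {"x": 0.12, "y": -0.057, "z": -0.069},
    {"x": 0.14, "y": -0.057, "z": -0.069},
    {"x": 0.15, "y": -0.057, "z": -0.069},
    {"x": 0.158, "y": -0.057, "z": -0.069}
  ]
}}

```text
$.commands[0]: bad value
```

Run:
```python
from h import *
s=readout.state();print(s['t'],s['tool_pos'],s['gripper_width'],s['force'],delta([.527,.106,.089]))
a=optics.grab_frame('wrist');b=optics.grab_frame('side')
b=cv2.resize(b[100:260,110:390],(560,320));cv2.imwrite('pics/a3.png',np.vstack([cv2.resize(a,(373,280)),cv2.resize(b,(373,213))])[:,:,::-1])
```

```text
1.6667 [ 0.57679869 -0.09343169  0.24917447] 0.19685384850426446 [ 0.25393189 -0.32049415  0.86141251] [ 0.1606 -0.0571 -0.1971]
```

View pics/a3.png

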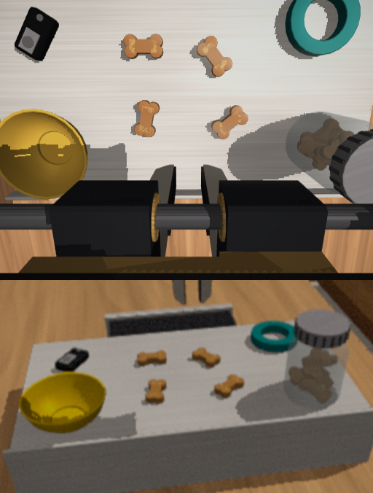

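Nothing moved, because each row seems to need all its fields, including spin. I'll resend it with spin filled in.

Emit:
{"name": "move_arm", "arguments": {
  "commands": [
    {"x": 0.0, "y": -0.055, "z": -0.07, "spin": 0},
    {"x": 0.0, "y": -0.055, "z": -0.07, "spin": 0},
    {"x": 0.0, "y": -0.055, "z": -0.07, "spin": 0},
    {"x": 0.03, "y": -0.055, "z": -0.07, "spin": 0},
    {"x": 0.06, "y": -0.055, "z": -0.07, "spin": 0},
    {"x": 0.09, "y": -0.055, "z": -0.07, "spin": 0},
    {"x": 0.12, "y": -0.055, "z": -0.07, "spin": 0},
    {"x": 0.14, "y": -0.055, "z": -0.07, "spin": 0},
    {"x": 0.15, "y": -0.055, "z": -0.07, "spin": 0},
    {"x": 0.158, "y": -0.055, "z": -0.07, "spin": 0}
  ]
}}

```text
t: 2.6
tool_pos: [0.5238, -0.0225, 0.091]
orientation: [0.49, 0.51, 0.491, -0.509]
force: [0.2, 0.2, -0.3]
gripper_width: 0.201
```

Run:
```python
from h import *
s=readout.state();print(s['t'],s['tool_pos'],s['gripper_width'],s['force'],delta([.527,.106,.089]))
a=optics.grab_frame('wrist');b=optics.grab_frame('side')
b=cv2.resize(b[100:260,110:390],(560,320));cv2.imwrite('pics/a4.png',np.vstack([cv2.resize(a,(373,280)),cv2.resize(b,(373,213))])[:,:,::-1])
```

```text
2.6 [ 0.52382152 -0.02250314  0.09102193] 0.20101606876207526 [ 0.22318181  0.23930114 -0.2646404 ] [ 0.0023 -0.0018 -0.1285]
```

View pics/a4.png

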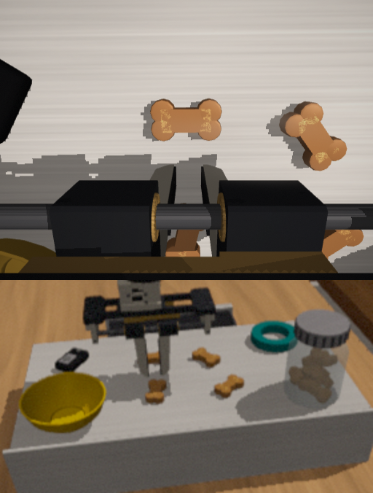

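Emit:
{"name": "move_arm", "arguments": {
  "commands": [
    {"x": 0.002, "y": 0, "z": -0.01, "spin": 0},
    {"x": 0.002, "y": 0, "z": -0.018, "spin": 0},
    {"x": 0.002, "y": 0, "z": -0.026, "spin": 0},
    {"x": 0.002, "y": 0, "z": -0.035, "spin": 0},
    {"x": 0.002, "y": 0, "z": -0.045, "spin": 0},
    {"x": 0.002, "y": 0, "z": -0.055, "spin": 0},
    {"x": 0.002, "y": 0, "z": -0.065, "spin": 0},
    {"x": 0.002, "y": 0, "z": -0.075, "spin": 0},
    {"x": 0.002, "y": 0, "z": -0.085, "spin": 0}
  ]
}}

```text
t: 3.45
tool_pos: [0.5274, 0.0638, 0.0897]
orientation: [0.49, 0.51, 0.491, -0.509]
force: [-0.0, -0.1, -0.0]
gripper_width: 0.199
```

```bash
cat > look.py <<'E'
import sys
from h import *
s=readout.state();print(round(s['t'],2),s['tool_pos'].round(4),s['gripper_width'].round(3),s['force'].round(1))
a=optics.grab_frame('wrist');b=optics.grab_frame('side')
b=cv2.resize(b[100:260,110:390],(560,320));cv2.imwrite(sys.argv[1],np.vstack([cv2.resize(a,(373,280)),cv2.resize(b,(373,213))])[:,:,::-1])
if len(sys.argv)>2: print(delta([float(v) for v in sys.argv[2:5]]))
E
python3 look.py pics/a5.png .527 .106 .089
```

```text
Traceback (most recent call last):
  File "look.py", line 3, in <module>
    s=readout.state();print(round(s['t'],2),s['tool_pos'].round(4),s['gripper_width'].round(3),s['force'].round(1))
                                                                   ^^^^^^^^^^^^^^^^^^^^^^^^
AttributeError: 'float' object has no attribute 'round'
```

```bash
sed -i "s/s\['gripper_width'\].round(3)/round(s['gripper_width'],3)/" look.py
python3 look.py pics/a5.png .527 .106 .089
```

```text
3.45 [0.5274 0.0638 0.0897] 0.199 [-0.  -0.1 -0. ]
[ 0.0008 -0.0019 -0.0418]
```

View pics/a5.png

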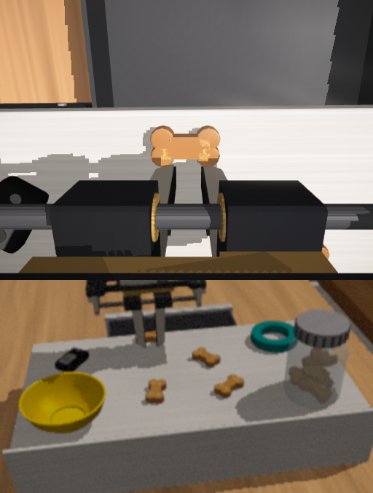

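The biscuit sits squarely against the fingers, with the lip just ahead (row ~106). I'll keep pushing it over.

Emit:
{"name": "move_arm", "arguments": {
  "commands": [
    {"x": 0.001, "y": 0, "z": -0.01, "spin": 0},
    {"x": 0.001, "y": 0, "z": -0.02, "spin": 0},
    {"x": 0.001, "y": 0, "z": -0.03, "spin": 0},
    {"x": 0.001, "y": 0, "z": -0.04, "spin": 0},
    {"x": 0.001, "y": 0, "z": -0.048, "spin": 0},
    {"x": 0.001, "y": 0, "z": -0.048, "spin": 0}
  ]
}}

```text
t: 4.05
tool_pos: [0.5291, 0.1136, 0.0887]
orientation: [0.49, 0.51, 0.491, -0.508]
force: [0.1, -0.6, 0.2]
gripper_width: 0.2
```

```bash
python3 look.py pics/a6.png .607 -.04 .12
```

```text
4.05 [0.5291 0.1136 0.0887] 0.2 [ 0.1 -0.6  0.2]
[-0.0316  0.0834  0.1494]
```

View pics/a6.png

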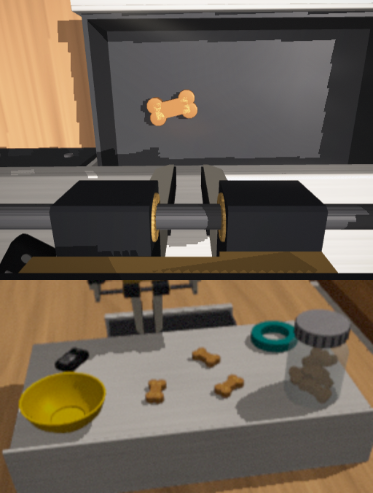

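Emit:
{"name": "move_arm", "arguments": {
  "commands": [
    {"x": -0.04, "y": 0, "z": 0, "spin": 0},
    {"x": -0.07, "y": 0.03, "z": 0.04, "spin": 0},
    {"x": -0.07, "y": 0.055, "z": 0.08, "spin": 0},
    {"x": -0.07, "y": 0.087, "z": 0.115, "spin": 0},
    {"x": -0.07, "y": 0.087, "z": 0.153, "spin": 0},
    {"x": -0.07, "y": 0.087, "z": 0.153, "spin": 0},
    {"x": -0.05, "y": 0.087, "z": 0.153, "spin": 0},
    {"x": -0.03, "y": 0.087, "z": 0.153, "spin": 0},
    {"x": -0.01, "y": 0.087, "z": 0.153, "spin": 0},
    {"x": 0.0, "y": 0.087, "z": 0.153, "spin": 0}
  ]
}}

```text
t: 4.98
tool_pos: [0.6095, -0.0443, 0.0858]
orientation: [0.489, 0.509, 0.492, -0.509]
force: [-0.3, 0.2, -0.9]
gripper_width: 0.199
```

```bash
python3 look.py pics/a7.png .614 .060 .089
```

```text
4.98 [ 0.6095 -0.0443  0.0858] 0.199 [-0.3  0.2 -0.9]
[-0.0015  0.0002 -0.1041]
```

View pics/a7.png

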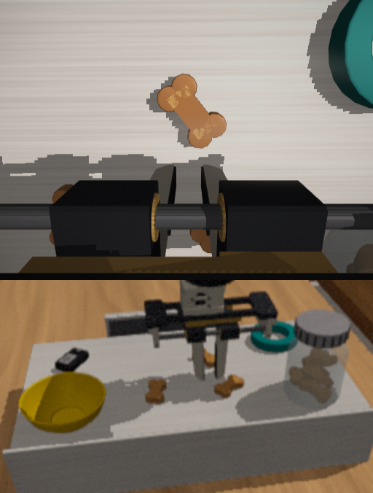

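Emit:
{"name": "move_arm", "arguments": {
  "commands": [
    {"x": -0.003, "y": 0.002, "z": -0.01, "spin": 0},
    {"x": -0.003, "y": 0.002, "z": -0.018, "spin": 0},
    {"x": -0.003, "y": 0.002, "z": -0.026, "spin": 0},
    {"x": -0.003, "y": 0.002, "z": -0.034, "spin": 0},
    {"x": -0.003, "y": 0.002, "z": -0.042, "spin": 0},
    {"x": -0.003, "y": 0.002, "z": -0.05, "spin": 0},
    {"x": -0.003, "y": 0.002, "z": -0.058, "spin": 0},
    {"x": -0.003, "y": 0.002, "z": -0.066, "spin": 0},
    {"x": -0.003, "y": 0.002, "z": -0.074, "spin": 0}
  ]
}}

```text
t: 5.83
tool_pos: [0.6147, 0.0307, 0.0904]
orientation: [0.49, 0.509, 0.492, -0.509]
force: [-0.5, -0.9, -0.1]
gripper_width: 0.197
```

```bash
python3 look.py pics/a8.png .614 .113 .089
```

```text
5.83 [0.6147 0.0307 0.0904] 0.197 [-0.5 -0.9 -0.1]
[ 0.0016 -0.0036 -0.0819]
```

View pics/a8.png

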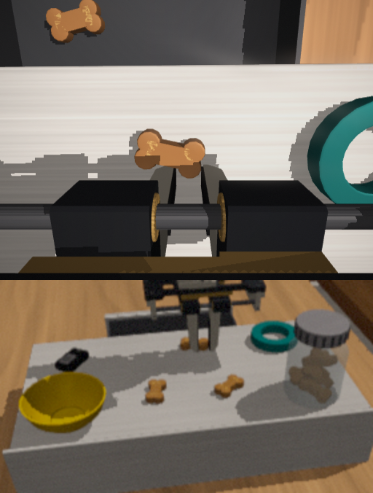

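Emit:
{"name": "move_arm", "arguments": {
  "commands": [
    {"x": 0.001, "y": 0, "z": 0.01, "spin": 0},
    {"x": 0.001, "y": -0.012, "z": 0.01, "spin": 0},
    {"x": 0.001, "y": -0.013, "z": 0.004, "spin": 0},
    {"x": 0.001, "y": -0.013, "z": -0.004, "spin": 0},
    {"x": 0.001, "y": -0.013, "z": -0.012, "spin": 0},
    {"x": 0.001, "y": -0.013, "z": -0.021, "spin": 0},
    {"x": 0.001, "y": -0.013, "z": -0.03, "spin": 0},
    {"x": 0.001, "y": -0.013, "z": -0.039, "spin": 0}
  ]
}}

```text
t: 6.6
tool_pos: [0.6033, 0.0717, 0.0894]
orientation: [0.49, 0.509, 0.492, -0.508]
force: [-0.1, 0.2, 1.1]
gripper_width: 0.199
```

```bash
python3 look.py pics/a9.png .603 .113 .089
```

```text
6.6 [0.6033 0.0717 0.0894] 0.199 [-0.1  0.2  1.1]
[ 0.0005 -0.0016 -0.0409]
```

View pics/a9.png

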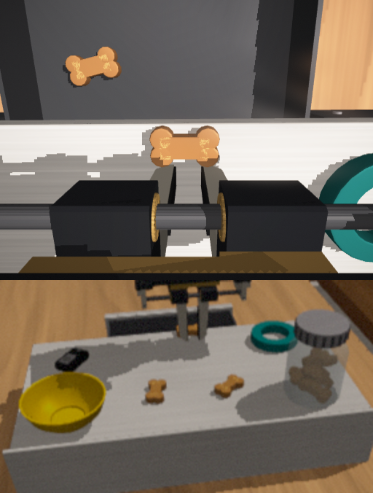

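The biscuit is now square on the fingers, so I push it over the lip.

Emit:
{"name": "move_arm", "arguments": {
  "commands": [
    {"x": 0, "y": 0, "z": -0.01, "spin": 0},
    {"x": 0, "y": 0, "z": -0.02, "spin": 0},
    {"x": 0, "y": 0, "z": -0.03, "spin": 0},
    {"x": 0, "y": 0, "z": -0.04, "spin": 0},
    {"x": 0, "y": 0, "z": -0.042, "spin": 0}
  ]
}}

```text
t: 7.12
tool_pos: [0.6046, 0.1158, 0.0895]
orientation: [0.49, 0.509, 0.493, -0.508]
force: [0.1, -0.5, -0.6]
gripper_width: 0.202
```

```bash
python3 look.py pics/a10.png .517 -.122 .16
```

```text
7.12 [0.6046 0.1158 0.0895] 0.202 [ 0.1 -0.5 -0.6]
[-0.0711 -0.0797  0.2393]
```

View pics/a10.png

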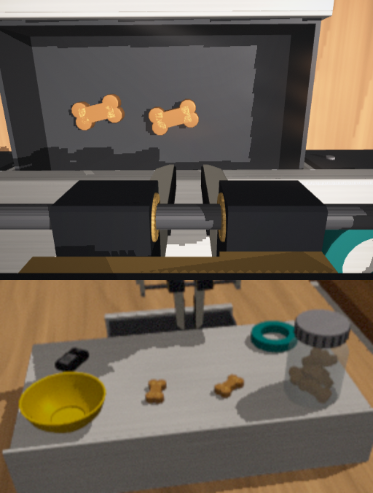

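Emit:
{"name": "move_arm", "arguments": {
  "commands": [
    {"x": -0.04, "y": 0, "z": 0, "spin": 0},
    {"x": -0.07, "y": -0.02, "z": 0.04, "spin": 0},
    {"x": -0.07, "y": -0.03, "z": 0.08, "spin": 0},
    {"x": -0.07, "y": -0.045, "z": 0.118, "spin": 0},
    {"x": -0.07, "y": -0.06, "z": 0.157, "spin": 0},
    {"x": -0.07, "y": -0.08, "z": 0.195, "spin": 0},
    {"x": -0.07, "y": -0.08, "z": 0.23, "spin": 0},
    {"x": -0.07, "y": -0.08, "z": 0.238, "spin": 0},
    {"x": -0.045, "y": -0.08, "z": 0.238, "spin": 0},
    {"x": -0.02, "y": -0.08, "z": 0.238, "spin": 0}
  ]
}}

```text
t: 8.05
tool_pos: [0.5172, -0.1221, 0.1097]
orientation: [0.491, 0.51, 0.491, -0.508]
force: [1.1, 0.0, -0.7]
gripper_width: 0.199
```

```bash
python3 look.py pics/a11.png .518 -.122 .089
```

```text
8.05 [ 0.5172 -0.1221  0.1097] 0.199 [ 1.1  0.  -0.7]
[0.0164 0.0032 0.0014]
```

View pics/a11.png

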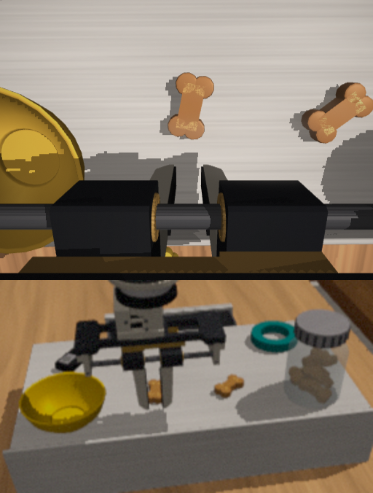

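Emit:
{"name": "move_arm", "arguments": {
  "commands": [
    {"x": 0.01, "y": 0.0, "z": 0, "spin": 0},
    {"x": 0.019, "y": 0.0, "z": 0, "spin": 0},
    {"x": 0.02, "y": 0.001, "z": -0.01, "spin": 0},
    {"x": 0.02, "y": 0.001, "z": -0.018, "spin": 0},
    {"x": 0.02, "y": 0.001, "z": -0.026, "spin": 0},
    {"x": 0.02, "y": 0.001, "z": -0.035, "spin": 0},
    {"x": 0.02, "y": 0.001, "z": -0.044, "spin": 0},
    {"x": 0.02, "y": 0.001, "z": -0.053, "spin": 0},
    {"x": 0.02, "y": 0.001, "z": -0.062, "spin": 0},
    {"x": 0.02, "y": 0.001, "z": -0.07, "spin": 0}
  ]
}}

```text
t: 8.98
tool_pos: [0.5183, -0.0494, 0.0857]
orientation: [-0.489, -0.508, -0.494, 0.509]
force: [-0.9, -0.4, 0.7]
gripper_width: 0.199
```

```bash
python3 look.py pics/a12.png .525 .113 .089
```

```text
8.98 [ 0.5183 -0.0494  0.0857] 0.199 [-0.9 -0.4  0.7]
[-0.0026  0.0013 -0.1625]
```

View pics/a12.png

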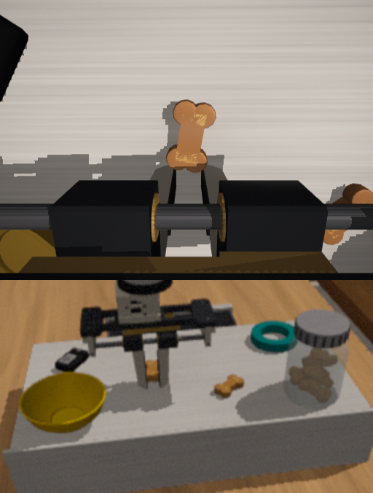

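Emit:
{"name": "move_arm", "arguments": {
  "commands": [
    {"x": -0.003, "y": 0.002, "z": -0.01, "spin": 0},
    {"x": -0.003, "y": 0.002, "z": -0.02, "spin": 0},
    {"x": -0.003, "y": 0.002, "z": -0.03, "spin": 0},
    {"x": -0.003, "y": 0.002, "z": -0.04, "spin": 0},
    {"x": -0.003, "y": 0.002, "z": -0.05, "spin": 0},
    {"x": -0.003, "y": 0.002, "z": -0.06, "spin": 0},
    {"x": -0.003, "y": 0.002, "z": -0.07, "spin": 0},
    {"x": -0.003, "y": 0.002, "z": -0.08, "spin": 0},
    {"x": -0.003, "y": 0.002, "z": -0.09, "spin": 0}
  ]
}}

```text
t: 9.83
tool_pos: [0.5233, 0.0416, 0.089]
orientation: [-0.489, -0.508, -0.494, 0.509]
force: [-0.7, -0.0, -1.0]
gripper_width: 0.204
```

```bash
python3 look.py pics/a13.png .525 .113 .089
```

```text
9.83 [0.5233 0.0416 0.089 ] 0.204 [-0.7 -0.  -1. ]
[ 0.0004 -0.0006 -0.0711]
```

View pics/a13.png

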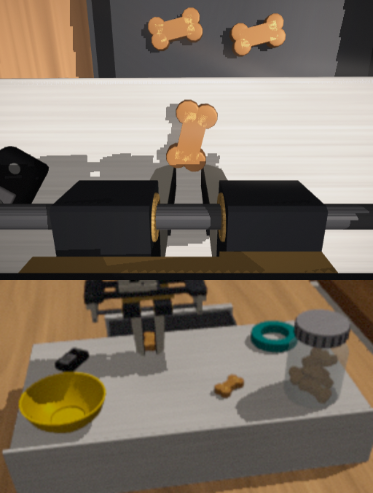

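Emit:
{"name": "move_arm", "arguments": {
  "commands": [
    {"x": 0, "y": 0, "z": -0.01, "spin": 0},
    {"x": 0, "y": 0, "z": -0.02, "spin": 0},
    {"x": 0, "y": 0, "z": -0.03, "spin": 0},
    {"x": 0, "y": 0, "z": -0.039, "spin": 0},
    {"x": 0, "y": 0, "z": -0.048, "spin": 0},
    {"x": 0, "y": 0, "z": -0.056, "spin": 0},
    {"x": 0, "y": 0, "z": -0.064, "spin": 0},
    {"x": 0, "y": 0, "z": -0.072, "spin": 0},
    {"x": 0, "y": 0, "z": -0.072, "spin": 0}
  ]
}}

```text
t: 10.68
tool_pos: [0.5256, 0.1152, 0.0893]
orientation: [-0.489, -0.507, -0.495, 0.508]
force: [-0.5, -0.3, 0.4]
gripper_width: 0.199
```

```bash
python3 look.py pics/a14.png .606 -.128 .16
```

```text
10.68 [0.5256 0.1152 0.0893] 0.199 [-0.5 -0.3  0.4]
[-0.0723  0.0875  0.2391]
```

View pics/a14.png

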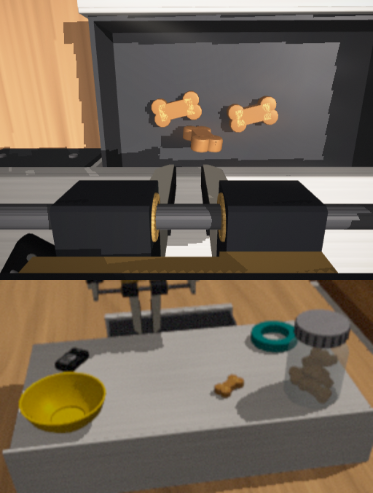

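Emit:
{"name": "move_arm", "arguments": {
  "commands": [
    {"x": -0.04, "y": 0, "z": 0, "spin": 0},
    {"x": -0.08, "y": 0.02, "z": 0.03, "spin": 0},
    {"x": -0.08, "y": 0.03, "z": 0.07, "spin": 0},
    {"x": -0.08, "y": 0.045, "z": 0.108, "spin": 0},
    {"x": -0.08, "y": 0.06, "z": 0.147, "spin": 0},
    {"x": -0.08, "y": 0.075, "z": 0.185, "spin": 0},
    {"x": -0.08, "y": 0.086, "z": 0.22, "spin": 0},
    {"x": -0.08, "y": 0.086, "z": 0.245, "spin": 0},
    {"x": -0.08, "y": 0.086, "z": 0.247, "spin": 0},
    {"x": -0.08, "y": 0.086, "z": 0.247, "spin": 0}
  ],
  "hand": 0.43
}}

```text
t: 11.62
tool_pos: [0.604, -0.1376, 0.1673]
orientation: [-0.488, -0.508, -0.494, 0.509]
force: [-0.6, -0.2, 0.7]
gripper_width: 0.429
```

```bash
python3 look.py pics/a15.png .605 -.135 .089
python3 - <<'E'
from h import *
c=optics.grab_frame('scene');cv2.imwrite('pics/s15.png',cv2.resize(c[80:280,140:440],(800,534))[:,:,::-1])
E
```

```text
11.62 [ 0.604  -0.1376  0.1673] 0.429 [-0.6 -0.2  0.7]
[ 0.0786  0.0014 -0.0002]
```

View pics/a15.png

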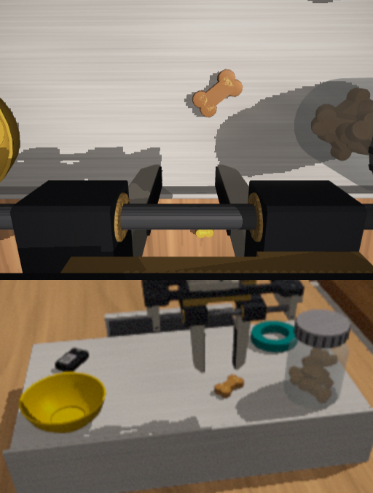

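View pics/s15.png

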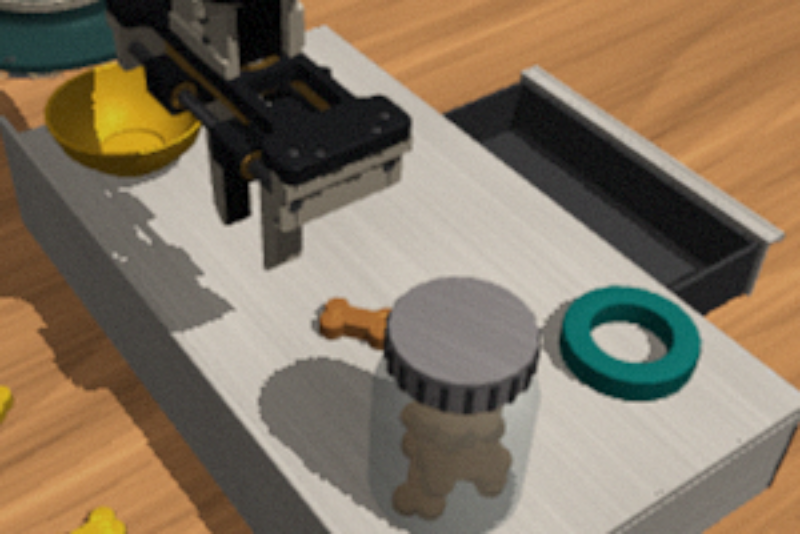

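Emit:
{"name": "move_arm", "arguments": {
  "commands": [
    {"x": 0.02, "y": 0.001, "z": 0, "spin": 0},
    {"x": 0.04, "y": 0.001, "z": 0, "spin": 0},
    {"x": 0.055, "y": 0.001, "z": 0, "spin": 0},
    {"x": 0.065, "y": 0.001, "z": 0, "spin": 0},
    {"x": 0.073, "y": 0.001, "z": 0, "spin": 0},
    {"x": 0.077, "y": 0.001, "z": 0, "spin": 0},
    {"x": 0.077, "y": 0.001, "z": 0, "spin": 0}
  ]
}}

```text
t: 12.35
tool_pos: [0.6046, -0.1345, 0.0903]
orientation: [-0.489, -0.507, -0.495, 0.508]
force: [0.2, 0.4, -0.5]
gripper_width: 0.426
```

```bash
python3 look.py pics/a16.png .608 -.05 .089;  python3 - <<'E'
from h import *
c=optics.grab_frame('scene');cv2.imwrite('pics/s16.png',cv2.resize(c[80:280,140:440],(800,534))[:,:,::-1])
E
```

```text
12.35 [ 0.6046 -0.1345  0.0903] 0.426 [ 0.2  0.4 -0.5]
[ 0.0028  0.0004 -0.0847]
```

View pics/a16.png

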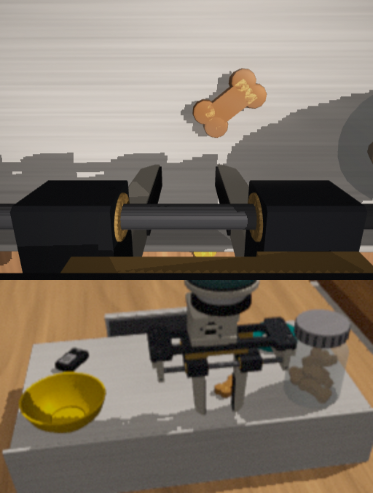

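View pics/s16.png

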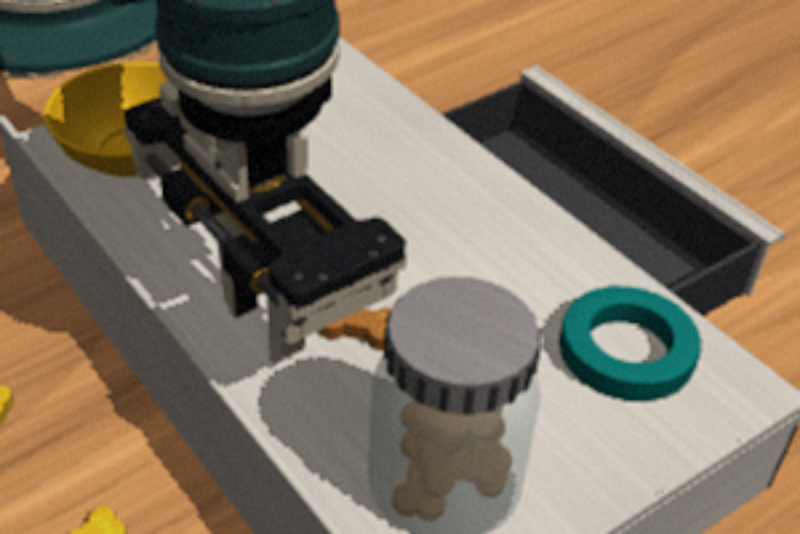

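Emit:
{"name": "move_arm", "arguments": {
  "commands": [
    {"x": 0.001, "y": 0, "z": -0.01, "spin": 0},
    {"x": 0.001, "y": 0, "z": -0.017, "spin": 0},
    {"x": 0.001, "y": 0, "z": -0.024, "spin": 0},
    {"x": 0.001, "y": 0, "z": -0.031, "spin": 0},
    {"x": 0.001, "y": 0, "z": -0.038, "spin": 0},
    {"x": 0.001, "y": 0, "z": -0.045, "spin": 0},
    {"x": 0.001, "y": 0, "z": -0.052, "spin": 0}
  ]
}}

```text
t: 13.08
tool_pos: [0.6067, -0.082, 0.0909]
orientation: [-0.49, -0.507, -0.495, 0.508]
force: [-0.4, -0.8, -0.0]
gripper_width: 0.431
```

```bash
python3 look.py pics/a17.png .608 -.05 .089
```

```text
13.08 [ 0.6067 -0.082   0.0909] 0.431 [-0.4 -0.8 -0. ]
[ 0.002   0.0003 -0.0318]
```

View pics/a17.png

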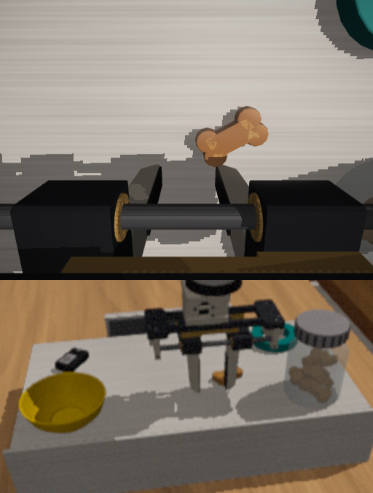

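Emit:
{"name": "move_arm", "arguments": {
  "commands": [
    {"x": 0.001, "y": 0, "z": -0.008, "spin": 0},
    {"x": 0.001, "y": 0, "z": -0.016, "spin": 0},
    {"x": 0.001, "y": 0, "z": -0.024, "spin": 0},
    {"x": 0.001, "y": 0, "z": -0.032, "spin": 0},
    {"x": 0.001, "y": 0, "z": -0.039, "spin": 0},
    {"x": 0.001, "y": 0, "z": -0.046, "spin": 0},
    {"x": 0.001, "y": 0, "z": -0.052, "spin": 0}
  ]
}}

```text
t: 13.77
tool_pos: [0.6083, -0.0289, 0.0902]
orientation: [-0.49, -0.507, -0.495, 0.507]
force: [0.1, 0.7, -0.3]
gripper_width: 0.434
```

```bash
python3 look.py pics/a18.png .63 -.035 .089
```

```text
13.77 [ 0.6083 -0.0289  0.0902] 0.434 [ 0.1  0.7 -0.3]
[0.001  0.0219 0.0056]
```

View pics/a18.png

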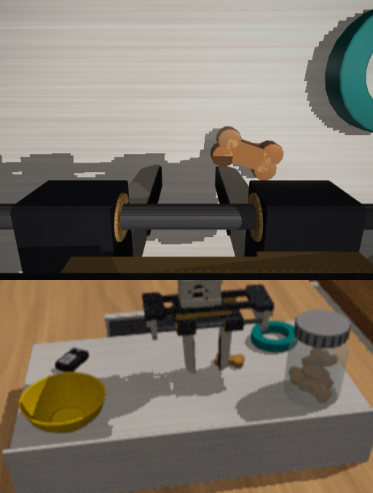

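Emit:
{"name": "move_arm", "arguments": {
  "commands": [
    {"x": 0.001, "y": 0, "z": 0.009, "spin": 0},
    {"x": 0.001, "y": 0, "z": 0.014, "spin": 0},
    {"x": 0.001, "y": 0.016, "z": 0.014, "spin": 0},
    {"x": 0.001, "y": 0.016, "z": 0.008, "spin": 0},
    {"x": 0.001, "y": 0.016, "z": 0.0, "spin": 0},
    {"x": 0.001, "y": 0.016, "z": -0.008, "spin": 0},
    {"x": 0.001, "y": 0.016, "z": -0.016, "spin": 0},
    {"x": 0.001, "y": 0.016, "z": -0.022, "spin": 0}
  ]
}}

```text
t: 14.53
tool_pos: [0.6246, -0.0062, 0.0892]
orientation: [-0.49, -0.507, -0.495, 0.507]
force: [-0.1, -0.0, -0.3]
gripper_width: 0.431
```

```bash
python3 look.py pics/a19.png .63 -.035 .089
```

```text
14.53 [ 0.6246 -0.0062  0.0892] 0.431 [-0.1 -0.  -0.3]
[0.0001 0.006  0.0288]
```

View pics/a19.png

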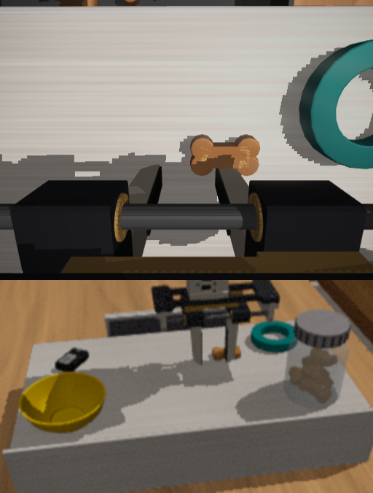

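Emit:
{"name": "move_arm", "arguments": {
  "commands": [
    {"x": 0.0, "y": 0, "z": 0.01, "spin": 0},
    {"x": 0.0, "y": 0.0, "z": 0.02, "spin": 0},
    {"x": 0.0, "y": 0.01, "z": 0.02, "spin": 0},
    {"x": 0.0, "y": 0.026, "z": 0.02, "spin": 0},
    {"x": 0.0, "y": 0.026, "z": 0.02, "spin": 0},
    {"x": 0.0, "y": 0.026, "z": 0.015, "spin": 0},
    {"x": 0.0, "y": 0.026, "z": 0.008, "spin": 0},
    {"x": 0.0, "y": 0.026, "z": 0.001, "spin": 0},
    {"x": 0.0, "y": 0.026, "z": -0.008, "spin": 0},
    {"x": 0.0, "y": 0.025, "z": -0.016, "spin": 0}
  ],
  "hand": 0.2
}}

```text
t: 15.47
tool_pos: [0.65, 0.0104, 0.0893]
orientation: [-0.491, -0.507, -0.496, 0.507]
force: [0.5, 1.0, 1.1]
gripper_width: 0.197
```

```bash
python3 look.py pics/a20.png .645 .115 .089
```

```text
15.47 [0.65   0.0104 0.0893] 0.197 [0.5 1.  1.1]
[ 0.0009 -0.0077 -0.104 ]
```

View pics/a20.png

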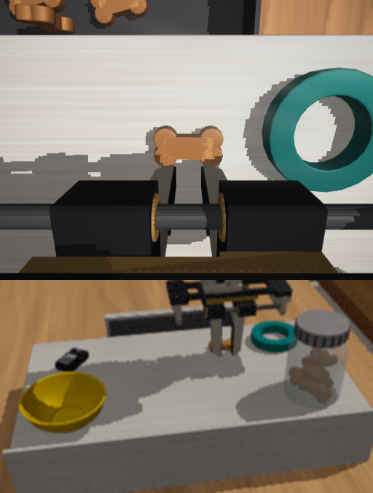

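Centred on the fingers. I push on with a slight lean to the left.

Emit:
{"name": "move_arm", "arguments": {
  "commands": [
    {"x": 0.0, "y": -0.001, "z": -0.01, "spin": 0},
    {"x": 0.0, "y": -0.002, "z": -0.02, "spin": 0},
    {"x": 0.0, "y": -0.003, "z": -0.03, "spin": 0},
    {"x": 0.0, "y": -0.004, "z": -0.04, "spin": 0},
    {"x": 0.0, "y": -0.005, "z": -0.05, "spin": 0},
    {"x": 0.0, "y": -0.006, "z": -0.06, "spin": 0}
  ]
}}

```text
t: 16.07
tool_pos: [0.6454, 0.0721, 0.0897]
orientation: [-0.491, -0.506, -0.496, 0.506]
force: [-0.5, -0.4, 0.1]
gripper_width: 0.2
```

```bash
python3 look.py pics/a21.png .645 .115 .089
```

```text
16.07 [0.6454 0.0721 0.0897] 0.2 [-0.5 -0.4  0.1]
[ 0.0009 -0.0014 -0.0424]
```

View pics/a21.png

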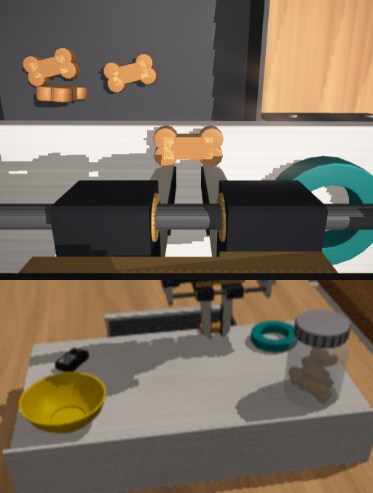

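Emit:
{"name": "move_arm", "arguments": {
  "commands": [
    {"x": 0.0, "y": -0.001, "z": -0.01, "spin": 0},
    {"x": 0.0, "y": -0.002, "z": -0.02, "spin": 0},
    {"x": 0.0, "y": -0.003, "z": -0.03, "spin": 0},
    {"x": 0.0, "y": -0.003, "z": -0.04, "spin": 0},
    {"x": 0.0, "y": -0.003, "z": -0.044, "spin": 0},
    {"x": 0.0, "y": -0.003, "z": -0.044, "spin": 0}
  ]
}}

```text
t: 16.67
tool_pos: [0.6435, 0.1177, 0.0899]
orientation: [0.491, 0.506, 0.497, -0.506]
force: [-0.3, -0.5, -0.8]
gripper_width: 0.198
```

```bash
python3 look.py pics/a22.png .585 .19 .2
python3 - <<'E'
from h import *
c=optics.grab_frame('scene');cv2.imwrite('pics/s22.png',cv2.resize(c[80:280,140:440],(800,534))[:,:,::-1])
E
```

```text
16.67 [0.6435 0.1177 0.0899] 0.198 [-0.3 -0.5 -0.8]
[-0.1095 -0.0608 -0.0724]
```

View pics/a22.png

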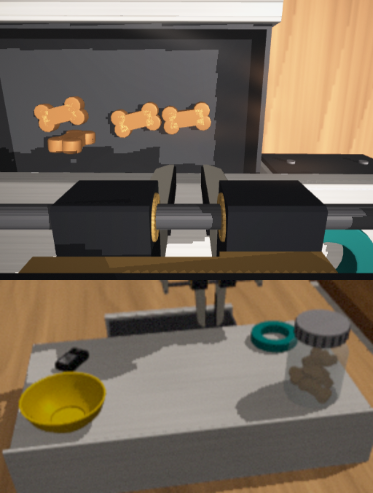

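View pics/s22.png

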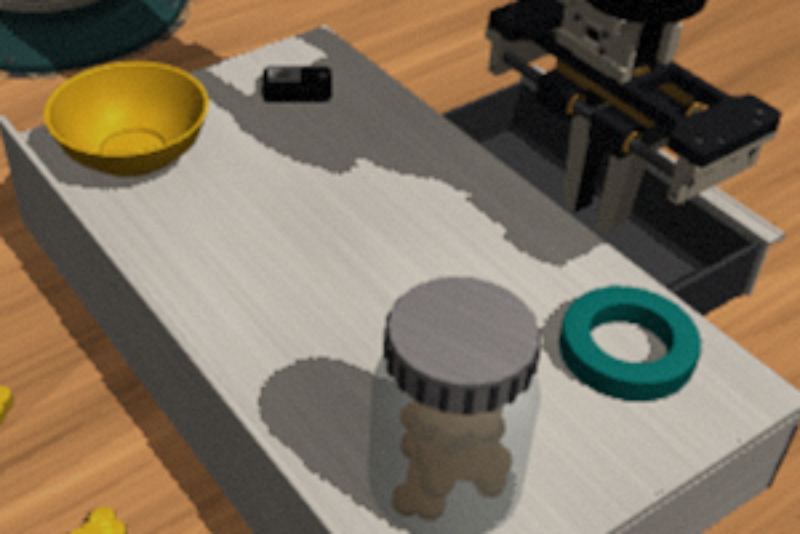

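All four biscuits are in the tray. One lies on its edge, which still clears the fascia. Next I go round the front of the tray.

Emit:
{"name": "move_arm", "arguments": {
  "commands": [
    {"x": -0.035, "y": 0, "z": 0, "spin": 0},
    {"x": -0.07, "y": -0.01, "z": -0.02, "spin": 0},
    {"x": -0.08, "y": -0.025, "z": -0.055, "spin": 0},
    {"x": -0.08, "y": -0.04, "z": -0.09, "spin": 0},
    {"x": -0.08, "y": -0.062, "z": -0.12, "spin": 0},
    {"x": -0.08, "y": -0.062, "z": -0.15, "spin": 0},
    {"x": -0.08, "y": -0.062, "z": -0.18, "spin": 0},
    {"x": -0.08, "y": -0.062, "z": -0.18, "spin": 0},
    {"x": -0.08, "y": -0.062, "z": -0.18, "spin": 0}
  ]
}}

```text
t: 17.57
tool_pos: [0.5862, 0.2982, 0.1708]
orientation: [-0.492, -0.506, -0.497, 0.506]
force: [0.3, -0.8, -0.1]
gripper_width: 0.199
```

```bash
python3 look.py pics/a23.png .587 .285 .036
python3 - <<'E'
from h import *
print(spinneed()[0])
c=optics.grab_frame('scene');cv2.imwrite('pics/s23.png',cv2.resize(c[80:280,140:440],(800,534))[:,:,::-1])
E
```

```text
17.57 [0.5862 0.2982 0.1708] 0.199 [ 0.3 -0.8 -0.1]
[0.1349 0.0015 0.0123]
0.009799393960201557
```

View pics/a23.png

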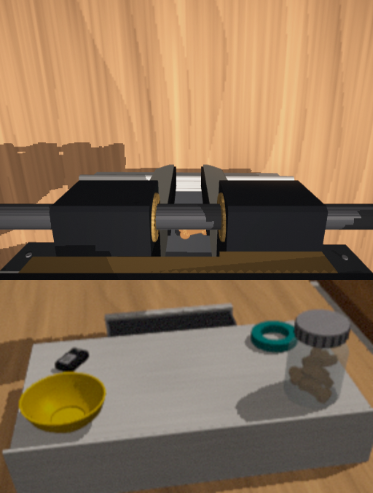

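View pics/s23.png

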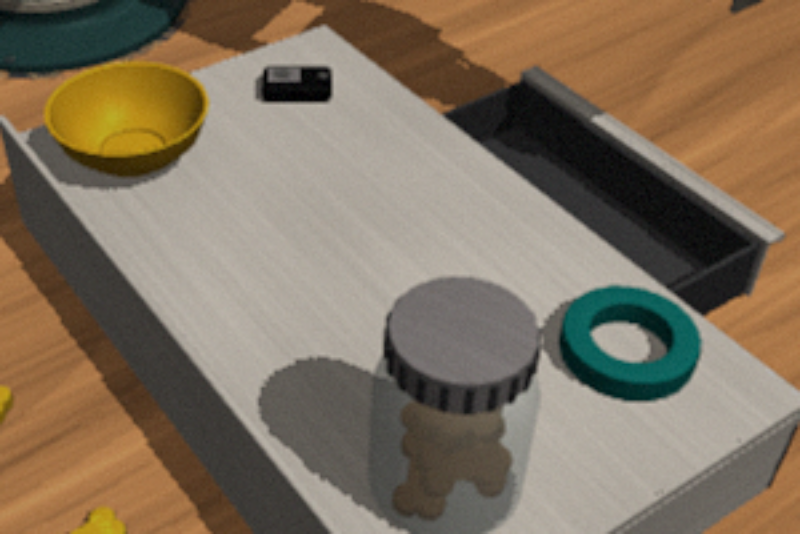

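Run:
```python
from h import *
s=readout.state();c=cam('wrist',s)
for p in((110,242),(257,241),(390,242)):print(onz(c,p,.056).round(4))
```

```text
[0.4481 0.2514 0.056 ]
[0.5839 0.2495 0.056 ]
[0.706  0.2459 0.056 ]
```

Emit:
{"name": "move_arm", "arguments": {
  "commands": [
    {"x": 0.03, "y": 0.0, "z": 0, "spin": 0.01},
    {"x": 0.06, "y": 0.0, "z": 0, "spin": 0.01},
    {"x": 0.09, "y": 0.0, "z": 0, "spin": 0.01},
    {"x": 0.115, "y": 0.0, "z": 0, "spin": 0.01},
    {"x": 0.13, "y": 0.0, "z": 0, "spin": 0.01},
    {"x": 0.135, "y": 0.0, "z": 0.0, "spin": 0.01},
    {"x": 0.135, "y": 0.0, "z": 0.01, "spin": 0.01},
    {"x": 0.135, "y": 0.0, "z": 0.02, "spin": 0.01},
    {"x": 0.135, "y": 0.0, "z": 0.028, "spin": 0.01}
  ]
}}

```text
t: 18.47
tool_pos: [0.586, 0.2679, 0.0378]
orientation: [0.489, 0.51, 0.493, -0.508]
force: [1.3, -0.4, 0.2]
gripper_width: 0.202
```

```bash
python3 look.py pics/a24.png .583 .132 .036
python3 - <<'E'
from h import *
c=optics.grab_frame('scene');cv2.imwrite('pics/s24.png',cv2.resize(c[80:280,140:440],(800,534))[:,:,::-1])
E
```

```text
18.47 [0.586  0.2679 0.0378] 0.202 [ 1.3 -0.4  0.2]
[0.0009 0.0021 0.1357]
```

View pics/s24.png

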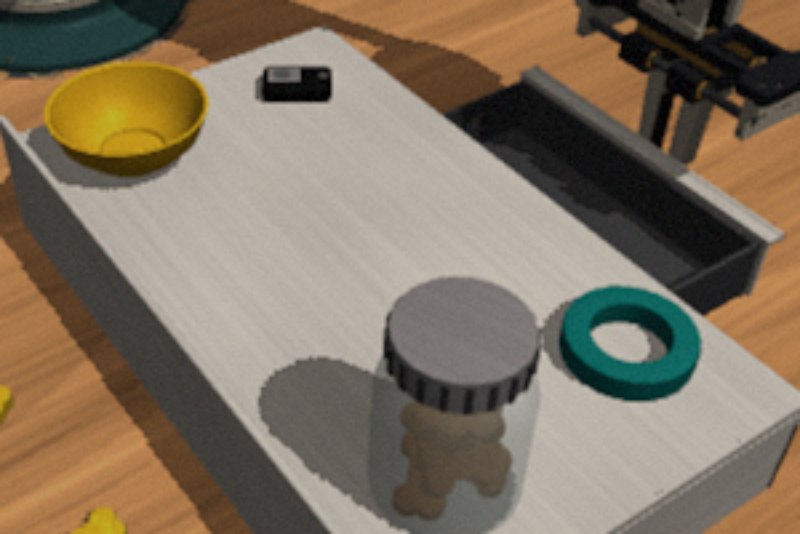

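Clear, and in front of the pull edge. I push slowly at 8–10 mm per row.

Emit:
{"name": "move_arm", "arguments": {
  "commands": [
    {"x": 0.001, "y": 0, "z": 0.008, "spin": 0},
    {"x": 0.001, "y": 0, "z": 0.014, "spin": 0},
    {"x": 0.001, "y": 0, "z": 0.02, "spin": 0},
    {"x": 0.001, "y": 0, "z": 0.028, "spin": 0},
    {"x": 0.001, "y": 0, "z": 0.036, "spin": 0},
    {"x": 0.001, "y": 0, "z": 0.045, "spin": 0},
    {"x": 0.001, "y": 0, "z": 0.054, "spin": 0},
    {"x": 0.001, "y": 0, "z": 0.063, "spin": 0},
    {"x": 0.001, "y": 0, "z": 0.072, "spin": 0},
    {"x": 0.001, "y": 0, "z": 0.08, "spin": 0}
  ]
}}

```text
t: 19.45
tool_pos: [0.5829, 0.1874, 0.0359]
orientation: [0.488, 0.51, 0.493, -0.509]
force: [1.5, 1.6, 0.5]
gripper_width: 0.201
```

```bash
python3 look.py pics/a25.png .581 .132 .036
python3 - <<'E'
from h import *
c=optics.grab_frame('scene');cv2.imwrite('pics/s25.png',cv2.resize(c[80:280,140:440],(800,534))[:,:,::-1])
E
```

```text
19.45 [0.5829 0.1874 0.0359] 0.201 [1.5 1.6 0.5]
[-0.0005  0.0003  0.055 ]
```

View pics/s25.png

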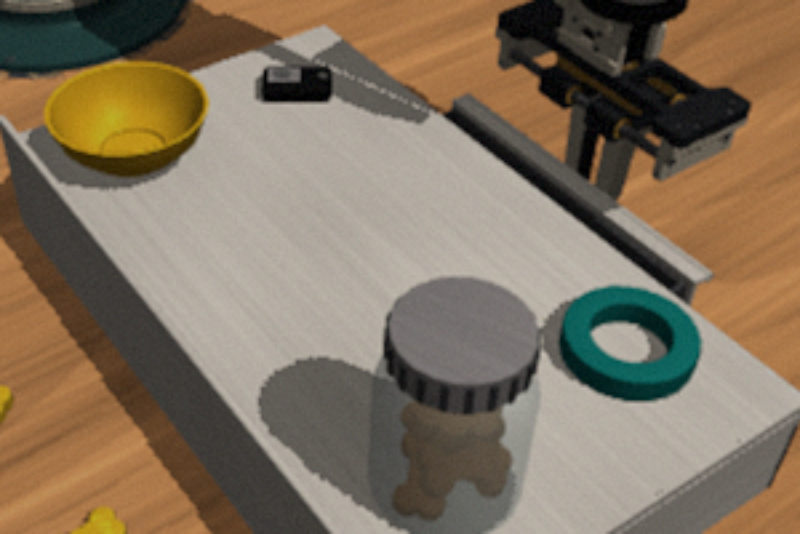

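Emit:
{"name": "move_arm", "arguments": {
  "commands": [
    {"x": 0, "y": 0, "z": 0.008, "spin": 0},
    {"x": 0, "y": 0, "z": 0.016, "spin": 0},
    {"x": 0, "y": 0, "z": 0.024, "spin": 0},
    {"x": 0, "y": 0, "z": 0.031, "spin": 0},
    {"x": 0, "y": 0, "z": 0.037, "spin": 0},
    {"x": 0, "y": 0, "z": 0.042, "spin": 0},
    {"x": 0, "y": 0, "z": 0.046, "spin": 0}
  ]
}}

```text
t: 20.18
tool_pos: [0.581, 0.141, 0.0356]
orientation: [0.488, 0.51, 0.493, -0.509]
force: [0.4, 1.8, 1.0]
gripper_width: 0.197
```

Emit:
{"name": "move_arm", "arguments": {
  "commands": [
    {"x": 0, "y": 0, "z": 0.003, "spin": 0},
    {"x": 0, "y": 0, "z": 0.005, "spin": 0},
    {"x": 0, "y": 0, "z": 0.007, "spin": 0}
  ]
}}

```text
t: 20.43
tool_pos: [0.581, 0.1381, 0.0358]
orientation: [0.486, 0.512, 0.495, -0.507]
force: [4.9, 51.6, -5.2]
gripper_width: 0.201
```

Emit:
{"name": "move_arm", "arguments": {
  "commands": [
    {"x": 0, "y": 0, "z": -0.008, "spin": 0},
    {"x": 0, "y": 0, "z": -0.03, "spin": 0},
    {"x": 0, "y": 0, "z": -0.06, "spin": 0},
    {"x": 0, "y": 0, "z": -0.09, "spin": 0},
    {"x": -0.02, "y": 0, "z": -0.12, "spin": 0},
    {"x": -0.06, "y": 0, "z": -0.13, "spin": 0},
    {"x": -0.1, "y": 0, "z": -0.13, "spin": 0},
    {"x": -0.14, "y": 0, "z": -0.13, "spin": 0},
    {"x": -0.16, "y": 0, "z": -0.13, "spin": 0},
    {"x": -0.16, "y": 0, "z": -0.13, "spin": 0}
  ]
}}

```text
t: 21.27
tool_pos: [0.5875, 0.2662, 0.2034]
orientation: [0.487, 0.514, 0.494, -0.504]
force: [0.4, -0.1, -0.7]
gripper_width: 0.197
```

```bash
python3 look.py pics/a26.png
python3 - <<'E'
from h import *
c=optics.grab_frame('scene');cv2.imwrite('pics/s26.png',cv2.resize(c[80:280,140:440],(800,534))[:,:,::-1])
E
```

```text
21.27 [0.5875 0.2662 0.2034] 0.197 [ 0.4 -0.1 -0.7]
```

View pics/a26.png

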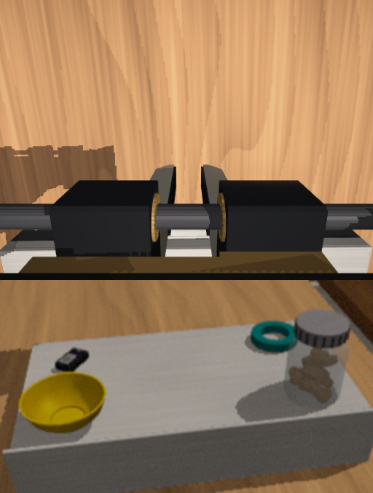

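View pics/s26.png

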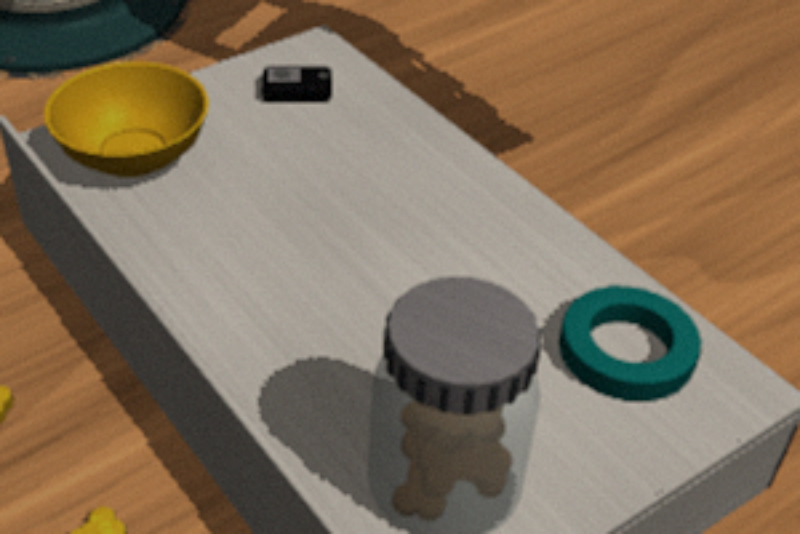

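Emit:
{"name": "move_arm", "arguments": {
  "commands": [
    {"x": -0.04, "y": 0, "z": 0.04, "spin": 0},
    {"x": -0.06, "y": 0, "z": 0.08, "spin": 0},
    {"x": -0.06, "y": 0, "z": 0.12, "spin": 0},
    {"x": -0.06, "y": 0, "z": 0.16, "spin": 0},
    {"x": -0.06, "y": 0, "z": 0.18, "spin": 0},
    {"x": -0.06, "y": 0, "z": 0.18, "spin": 0},
    {"x": -0.06, "y": 0, "z": 0.18, "spin": 0},
    {"x": -0.06, "y": 0, "z": 0.18, "spin": 0}
  ]
}}

```text
t: 22.08
tool_pos: [0.5791, 0.085, 0.2528]
orientation: [0.486, 0.511, 0.495, -0.508]
force: [-0.0, -1.7, 0.3]
gripper_width: 0.199
```

Run:
```python
from h import *
s=readout.state();print(s['t'],s['tool_pos'],s['dq'].round(3));a=optics.grab_frame('wrist');c=cam('wrist',s)
cv2.imwrite('pics/w27.png',a[:,:,::-1])
g=cv2.cvtColor(a,cv2.COLOR_RGB2GRAY).astype(int)
for col in(200,258,310):
  for r in range(20,220):
    if abs(g[r+1,col]-g[r-1,col])>25: print(col,r,g[r,col],'z.056:',onz(c,(col,r),.056)[:2].round(4),'z.085',onz(c,(col,r),.085)[:2].round(4))
```

```text
22.0833 [0.57914886 0.08502939 0.25275361] [ 0.021  0.002 -0.01  -0.001  0.    -0.   ]
200 137 166 z.056: [0.5157 0.1304] z.085 [0.521  0.1321]
200 138 192 z.056: [0.5156 0.1293] z.085 [0.521  0.1311]
200 141 205 z.056: [0.5153 0.1261] z.085 [0.5207 0.1281]
200 143 211 z.056: [0.5151 0.1239] z.085 [0.5206 0.1261]
200 150 217 z.056: [0.5145 0.1162] z.085 [0.52   0.1191]
200 152 209 z.056: [0.5144 0.114 ] z.085 [0.5198 0.117 ]
200 153 221 z.056: [0.5143 0.1129] z.085 [0.5198 0.116 ]
200 154 142 z.056: [0.5142 0.1118] z.085 [0.5197 0.115 ]
200 156 161 z.056: [0.514  0.1096] z.085 [0.5195 0.113 ]
200 157 208 z.056: [0.5139 0.1085] z.085 [0.5194 0.1119]
258 137 179 z.056: [0.5793 0.1281] z.085 [0.5796 0.13  ]
258 138 207 z.056: [0.5793 0.1271] z.085 [0.5796 0.129 ]
258 140 212 z.056: [0.5792 0.1249] z.085 [0.5795 0.1271]
258 141 194 z.056: [0.5792 0.1238] z.085 [0.5795 0.1261]
258 143 207 z.056: [0.5791 0.1216] z.085 [0.5794 0.124 ]
258 152 220 z.056: [0.5787 0.1117] z.085 [0.5791 0.1149]
258 153 161 z.056: [0.5787 0.1106] z.085 [0.579  0.1139]
258 154 112 z.056: [0.5786 0.1095] z.085 [0.579  0.1129]
258 155 110 z.056: [0.5786 0.1084] z.085 [0.579  0.1119]
258 156 181 z.056: [0.5786 0.1073] z.085 [0.5789 0.1109]
258 157 224 z.056: [0.5785 0.1062] z.085 [0.5789 0.1098]
310 136 169 z.056: [0.6363 0.1272] z.085 [0.632  0.1292]
310 137 193 z.056: [0.6363 0.1261] z.085 [0.632  0.1282]
310 140 202 z.056: [0.6363 0.1229] z.085 [0.632  0.1252]
310 142 204 z.056: [0.6363 0.1207] z.085 [0.632  0.1232]
310 149 214 z.056: [0.6363 0.113 ] z.085 [0.632  0.1161]
310 152 199 z.056: [0.6363 0.1097] z.085 [0.632  0.1131]
310 153 135 z.056: [0.6363 0.1086] z.085 [0.632  0.1121]
310 154 110 z.056: [0.6363 0.1075] z.085 [0.632 0.111]
310 155 163 z.056: [0.6363 0.1064] z.085 [0.6321 0.11  ]
310 156 212 z.056: [0.6363 0.1053] z.085 [0.6321 0.109 ]
```

View pics/w27.png

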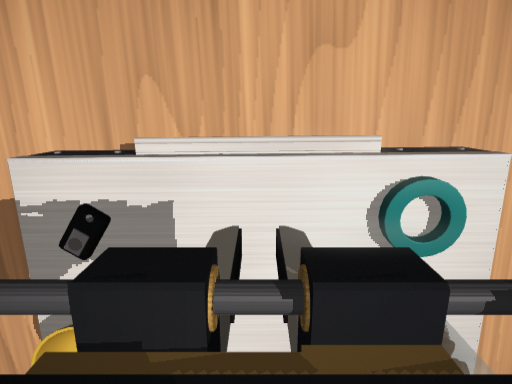

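Run:
```python
from h import *
from station import ticket
a=cv2.imread('pics/scene0.png')[:,:,::-1];b=cv2.imread('pics/side0.png')[:,:,::-1]
A=optics.grab_frame('scene');B=optics.grab_frame('side')
for nm,lo,hi in(('ring',(80,120,40),(95,255,255)),('bowl/yellow',(20,150,60),(30,255,255)),('clicker',(0,0,0),(180,255,35))):
  for x,y in((a,A),(b,B)):
    print(nm,[(list(map(float,p)),int(n)) for p,n,_ in blobs(x,lo,hi,100)[0] if n<4000][:6],'->',[(list(map(float,p)),int(n)) for p,n,_ in blobs(y,lo,hi,100)[0] if n<4000][:6])
# jar via template
for x,y,(u,v,w,h) in((a,A,(275,183,75,100)),(b,B,(322,120,55,80))):
    r=cv2.matchTemplate(y,np.ascontiguousarray(x[v:v+h,u:u+w]),cv2.TM_CCOEFF_NORMED);print('jar',cv2.minMaxLoc(r)[1::2],(u,v))
ticket.job_done()
```

```text
ring [([376.9, 207.3], 1141)] -> [([377.0, 207.1], 1107)]
ring [([314.8, 141.7], 507)] -> [([315.1, 141.7], 488)]
bowl/yellow [([187.6, 121.6], 1862), ([130.0, 229.9], 330), ([171.3, 282.7], 435)] -> [([187.4, 121.1], 1827), ([129.9, 229.9], 327), ([171.4, 282.7], 431)]
bowl/yellow [([156.8, 191.0], 2258), ([299.5, 284.3], 372), ([217.1, 302.7], 432)] -> [([156.7, 190.9], 2271), ([299.5, 284.3], 375), ([217.2, 302.8], 432)]
clicker [([140.8, 2.6], 314), ([420.2, 8.5], 134), ([466.5, 9.2], 337), ([487.3, 19.9], 234), ([471.2, 26.2], 125), ([229.4, 54.7], 1330)] -> [([140.7, 2.6], 320), ([355.9, 17.3], 2492), ([420.6, 9.9], 152), ([466.3, 10.2], 386), ([482.3, 21.8], 409), ([138.0, 72.8], 2666)]
clicker [([195.1, 51.6], 124), ([175.3, 56.6], 144), ([40.2, 176.0], 3484), ([237.7, 132.2], 888), ([164.7, 160.8], 164)] -> [([237.7, 15.3], 890), ([228.6, 32.1], 196), ([255.8, 30.2], 226), ([195.1, 53.2], 120), ([175.3, 56.5], 151), ([9.6, 180.3], 1112)]
jar (0.9373934268951416, (275, 183)) (275, 183)
jar (0.9947704076766968, (322, 120)) (322, 120)
the job is handed in; nothing more can be done
```

I slid the four tan biscuits one at a time along the shelf and over the lip with the fingertips. The last wrist picture before closing showed all four lying in the tray, one on its edge. I then pushed the tray in until it met its hard stop, drew back and handed the job in at about 22 s.

**Tray:** a wrist measurement afterwards put the pull edge about 18 mm in front of the lip, as it should be when fully home. The biscuits can't be seen with the tray shut, so I did not check them again after that.

**Other things:** the ring, the bowl and the two yellow look-alikes had not shifted by more than about half a pixel, and the jar by none. My colour check for the clicker found nothing usable, because dark arm parts and shadow got in the way. By eye in the later pictures it stands where it was.

**Force:** wrist force reached about 52 N as the tray met its stop. That is under the 120 N wrist limit. I take it to have gone through the fingers on the pull edge rather than the gripper body, whose limit is 40 N. Forces while pushing the biscuits read about 1–2 N at the points where I looked.

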